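Load a camera battery under the tester's spring clip

ROBOT

A 6-joint arm with a two-finger parallel gripper is mounted at the origin on the work surface. World frame = base frame: x ahead of the robot, y to its left, z up, the work surface at z = 0. Lengths are in m, angles in rad, forces in N, time in s.
With the tool pointing down it reaches from about 0.35 to 1 m from the base axis. Payload 7.1 kg.
Tool frame: the origin (TCP) lies on the centre line of the jaws, within the pads' length; the fingertips stand 25 mm ahead of it and the grasp point (between the pads) lies 6 mm ahead of it; z points along the fingers, x is the direction in which the jaws open and shut, and the axes are right-handed (so a half turn about z gives the same grasp; the last joint's range is limited). The gripper opens to 85 mm and grips with 20 to 120 N. Pads are 22 mm wide; open, the fingers measure 114 mm over their backs; the gripper's body (76 mm by 85 mm) begins 54 mm behind the grasp point. The pads swing forward as they close: fully open they stand 13 mm farther back than shut.
Start: joints at [1.181, 0.423, 1.63, -0, 1.089, -0.019], TCP at [0.226, 0.583, 0.256] pointing down, gripper open.
Joint ranges: [-3, 3], [-0.9, 2.11], [0.09, 2.58], [-1.31, 4.45], [0.11, 2.69], [-2.54, 2.54]. Speed limits (rad/s): [2.39, 2.39, 3.01, 3.14, 3.14, 3.14].

INTERFACE

Orientations are given as a unit quaternion [x, y, z, w].
In Python, from rig import bot gives the robot as it stands.
- The arm moves only by the tool apply_moves, never from a script. Its argument "series" is text: rows parted by semicolons, each of 6 numbers parted by spaces: the shift along the tool's x, y, z as a fraction of full scale, then the turn, a rotation vector about the tool's x, y, z as a fraction of full scale. A call has 1 to 12 rows; each row shifts and turns the pose as measured when the row begins, along the tool's axes as they then stand; what a row does not reach is not made up. Full scale, the value 1, is 400 mm for a shift and 180 degrees for a turn. A row lasts 1/10 s, in which the tool goes at most 50 mm and 8.59 degrees, less where a joint would pass 70% of its speed; a pose out of reach is approached as far as the arm can. A call with a number of a shift or a turn outside -1 to 1 is refused whole. A call with a gripper value outside its range is refused whole. "jaw" is the gripper command: -1 is shut, 1 is fully open, values between are in proportion, set as the call begins (left out, the last holds). The fingers move at their own pace and stop on an object; "force" is the grip in N (left out, the last holds). Time passes only in rows, so rows that do not move let the fingers close. It gives the time, the measured TCP pose, the force and the opening at its end, in the units of the state.
- bot.get_state(): the state, without advancing time (a new reading comes with each control period).
- bot.camera(name): name is "scene" or "side" or "wrist"; returns a dict with "pixels" (400x640x3 uint8, red, green, blue), "mtx" (3x3 intrinsics, pixels), "camera_from_world" (4x4, takes a point from world to camera coordinates). Camera axes: x right, y up, looking along -z (the intrinsics and any distortion apply to the point x, -y, -z); pixel columns grow to the right and rows downward; lengths in m; the calibration is good to about 2 mm. A picture is of the moment at which its call begins. There is no depth.
- bot.hand_in(): hands the job in, once; it reports no verdict.
The state is a dict: "time": time; "q": joint angles; "dq": joint speeds; "effort": joint torques, N m; "eef_pos": TCP position; "orientation": TCP orientation; "wrist_force": force on the tool from outside, world axes, zero at the start; "ft_torque": the same for the moment, N m; "gripper_width": finger opening in m.
Only numpy, scipy, OpenCV 4.12 (cv2) and the standard library are available. Lean on these libraries where they do the work, as an engineer would, in place of code of your own. Each camera call takes 0.05 s, during which the arm holds its last target.

TASK

Load the dark battery with the yellow band into the battery tester: press the orange tail of the spring clip down with one fingertip so that its jaw lifts and, keeping it held down, push the battery in beneath the jaw with the other fingertip until it sits fully home and square against the end stop. Then let the clip come down on the battery to hold it and move clear. Slide the battery only, never lift or tip it, and leave everything else on the table where it is.

Things in the scene. Friction and masses are not known exactly. Their poses are not given: they have to be found in the camera images.
- tester: battery tester, flat dark-grey housing fixed to the table, 175 mm long (its x) by 130 mm wide. Origin on the table, on the bay's centre line; the battery is pushed along its +x. Bay floor flat, 24 mm above the table, from x = -85 to +20 mm (end stop, 8 mm high). Beyond x = 30 mm the housing is 20 mm high. Control panel on its +y side (y = 38 to 82 mm), 5 mm above the bay floor.
- seat (a point): point on the bay floor at the middle of the end stop's face; axes as the tester's. A battery that is home has its centre at x = -14 mm, y = 0 here. Black guides 7 mm high flank the bay: 46 mm apart over the last 14 mm, flaring to 58 mm apart at x = -59 mm.
- hinge (a point): middle of the clip's level hinge pin (across the bay), 5 mm beyond the stop's face and 14 mm above the bay floor, fixed in the tester. The cheeks that carry it are 10 mm long, stand 18 mm above the bay floor and flank the bay at y = +-24 to +-29 mm.
- clip (a joint): tilt of the steel spring clip, rad: 0 at rest (jaw down), 0.52 fully pressed (hard limit), about 0.26 when resting on the battery. Pressing the tail lifts the jaw; pushing the battery against the closed jaw does not open it. Spring torque 0.07 N m at rest to 0.15 N m fully pressed: 3 to 15 N at the tail, least at its far end. It springs back when let go.
- tail (a point): point on top of the clip's tail, 30 mm out from the pin, moving with it. The tail is a flat orange-topped plate 48 mm long, 40 mm wide, beyond the stop. At rest it slopes up away from the stop, from 8 to 32 mm above the bay floor. Fully pressed it is level, its top 4 mm above the bay floor, from 10 to 58 mm beyond the stop's face; a fingertip can slide along it.
- nose (a point): middle of the underside of the clip's rolled jaw (34 mm wide), moving with it: 8 mm above the bay floor at rest and 16 mm fully pressed. With the tail's top held 4 to 6 mm above the bay floor the jaw clears the battery, and a second fingertip at that same height is low enough to push it. It stays about 10 mm before the stop's face.
- battery: the battery to load: flat pack, dark with a yellow band, 28 mm long (its x, the push direction), 42 mm wide, 12 mm thick, about 35 g, brass terminals on top at its +x end. It starts on the bay floor between the flaring guides, front end 15 to 21 mm short of the stop, nearly square to it. Origin at the centre of its underside.
- spare: a second battery pack of the same size, light grey with a white band, lying near the tester; not to be used; origin under its centre. Leave it alone.
- camera: compact camera, silver with a dark screen, 60 x 100 x 23 mm, lying screen up near the tester; origin under its centre. Leave it alone.
- screwdriver: screwdriver with a red handle, 160 mm long, lying on the table near the tester along its own x axis; origin under its middle. Leave it alone.
- tape: roll of grey tape lying flat, 96 mm across, 24 mm high; origin under its centre. Leave it alone.
- meter: hand multimeter, green with a dark face, 150 x 78 x 45 mm, lying flat; origin under its centre. Leave it alone.
- bin: open blue parts bin, 100 x 140 x 80 mm; origin under its centre. Leave it alone.
- jar: small glass jar with a black lid, 52 mm across, 55 mm high; origin under its centre. Leave it alone.
Not all that is in view belongs to the job. Of the things like the battery, leave any that is green; of the rest the smaller one is meant.

How it is judged:
By the outcome, as a careful person would: the job done as asked, in the order asked, and still so for the second after the job is handed in, with the robot touching nothing.
It also fails if it takes over 34 s, if anything falls off the work surface, if the arm or the gripper's body presses on something with over 40 N, if the wrist force passes 120 N, or if a joint passes its speed limit or range.

## Working session

There is one attempt and no reset: what is moved stays moved. The work goes in short steps, Python scripts to look and compute and a tool call to move; the robot and the scene stay as the last step left them, time stands still between calls to the robot, and variables do not carry over. Pictures are saved under pics/ and viewed, and the job is handed in when it is done.

Besides the shell and the picture viewer there is one more tool, called as name(argument=value, ...) on one line, values as JSON. apply_moves: Moves the arm, as the interface text tells. Its arguments: {"type":"object","properties":{"series":{"type":"string"},"jaw":{"type":"number"},"force":{"type":"number"}},"required":["series"]}

```bash
mkdir -p pics; ls
cat > h.py <<'E'
from rig import bot
import numpy as np, cv2, pickle
def shot(n,tag):
    c=bot.camera(n); cv2.imwrite(f'pics/{tag}.png',cv2.cvtColor(c['pixels'],cv2.COLOR_RGB2BGR)); pickle.dump(c,open(f'pics/{tag}.pkl','wb')); return c
def load(tag): return pickle.load(open(f'pics/{tag}.pkl','rb'))
def proj(c,P):
    P=np.atleast_2d(P); T=c['camera_from_world']; q=P@T[:3,:3].T+T[:3,3]
    q=q*[1,-1,-1]; u=q@np.array(c['mtx']).T; return u[:,:2]/u[:,2:]
def ray(c,uv):
    T=c['camera_from_world']; d=np.linalg.inv(c['mtx'])@[uv[0],uv[1],1]; d=d*[1,-1,-1]
    R=T[:3,:3]; return -R.T@T[:3,3], R.T@d
def atz(c,uv,z):
    o,d=ray(c,uv); return o+d*(z-o[2])/d[2]
def tri(obs):
    A=np.zeros((3,3));b=np.zeros(3)
    for c,uv in obs:
        o,d=ray(c,uv); d=d/np.linalg.norm(d); M=np.eye(3)-np.outer(d,d); A+=M;b+=M@o
    p=np.linalg.solve(A,b); return p,[proj(c,p)[0]-uv for c,uv in obs]
E
python3 - <<'E'
from h import *
np.set_printoptions(precision=4,suppress=True)
for n in ['scene','side','wrist']:
    c=shot(n,n+'0'); print(n,c.keys(),c['mtx'],ray(c,(320,200)))
print(bot.get_state())
E
```

```text
pics
scene dict_keys(['pixels', 'mtx', 'camera_from_world']) [[402.781    0.     323.5341]
 [  0.     402.781  204.359 ]
 [  0.       0.       1.    ]] (array([1.4686, 0.2694, 0.8799]), array([-0.7239, -0.2286, -0.6511]))
side dict_keys(['pixels', 'mtx', 'camera_from_world']) [[434.6563   0.     315.2259]
 [  0.     434.6563 202.5878]
 [  0.       0.       1.    ]] (array([-0.1643, -0.6466,  0.8164]), array([ 0.6053,  0.516 , -0.6062]))
wrist dict_keys(['pixels', 'mtx', 'camera_from_world']) [[308.1289   0.     321.3483]
 [  0.     308.1289 201.629 ]
 [  0.       0.       1.    ]] (array([0.1601, 0.6086, 0.3748]), array([ 0.2512, -0.1035, -0.9624]))
{'time': 0.15, 'q': array([ 1.181 ,  0.4237,  1.6305, -0.    ,  1.0886, -0.019 ]), 'dq': array([-0.0017, -0.0025, -0.0026,  0.0004, -0.001 ,  0.0018]), 'effort': array([  0.0007, -55.7768, -28.2018,  -0.0001,   0.0048,  -0.    ]), 'eef_pos': array([0.2263, 0.5822, 0.2557]), 'orientation': array([ 0.8253,  0.5646, -0.0005,  0.0003]), 'wrist_force': array([-0.7808,  0.1049, -0.0814]), 'ft_torque': array([0.0251, 0.0068, 0.0598]), 'gripper_width': 0.08547559929163674}
```

View pics/scene0.png

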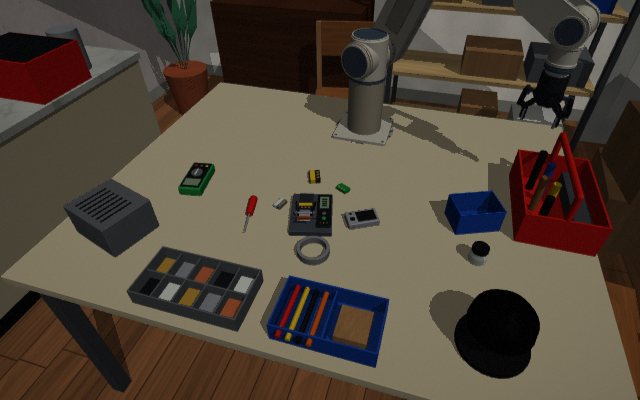

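View pics/side0.png

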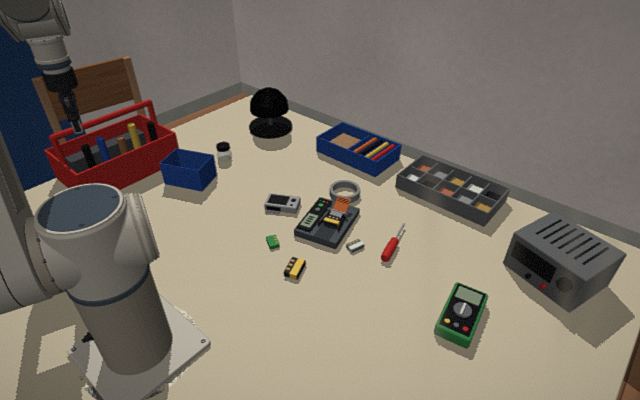

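View pics/wrist0.png

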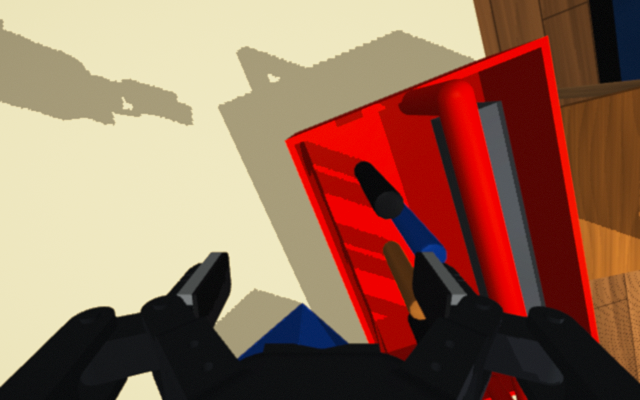

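Candidates for "the battery": the dark and yellow pack in the bay (scene ~(305,213)), a dark and yellow pack on the table (scene (314,177), side (294,267)), a green pack (scene (343,188)), and the grey spare (scene (280,203)). I'll look closer.

Run:
```python
from h import *
a=cv2.imread('pics/scene0.png')[160:270,235:395]; b=cv2.imread('pics/side0.png')[180:290,250:410]
cv2.imwrite('pics/crop0.png',np.vstack([cv2.resize(x,None,fx=2.7*1,fy=2.7,interpolation=cv2.INTER_CUBIC) for x in (a,b)]))
```

```text
(no output)
```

View pics/crop0.png

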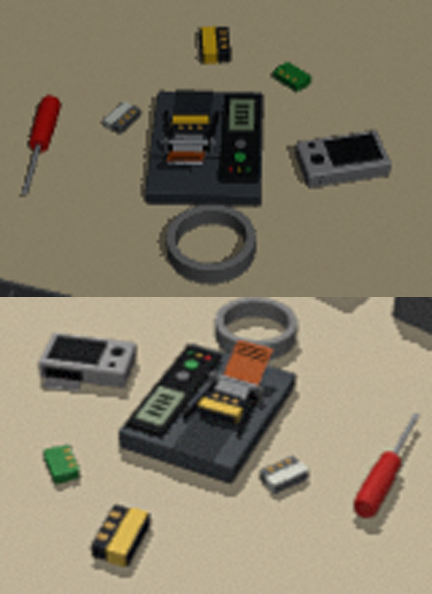

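Run:
```python
from h import *
np.set_printoptions(precision=4,suppress=True)
s=load('scene0');d=load('side0')
S=lambda x,y:(235+x/2.7,160+y/2.7)
D=lambda x,y:(250+x/2.7,180+(y-297)/2.7)
# tester top corners near robot(-x) ; +x
pts={'-x-y':(S(156,93),D(232,468)),'-x+y':(S(263,93),D(122,432)),'+x-y':(S(147,192),D(296,372)),'lcd':(S(241,114),D(158,405)),'bat':(S(190,121),D(220,407)),'tail':(S(185,157),D(249,361)),'grnbtn':(S(240,157),D(190,364))}
for k,(a,b) in pts.items(): print(k,*tri([(s,a),(d,b)]), atz(s,a,.03)[:2])
```

```text
-x-y [ 0.5122 -0.1268  0.0216] [array([ 0.15  , -0.0403]), array([0.1882, 0.0461])] [ 0.5219 -0.1233]
-x+y [ 0.4792 -0.0033  0.0219] [array([-1.0672,  0.4147]), array([-1.2915, -0.4618])] [0.4855 0.0021]
+x-y [ 0.6773 -0.0804  0.0202] [array([-0.6426,  0.1509]), array([-0.6604, -0.1327])] [ 0.6852 -0.0748]
lcd [ 0.5298 -0.0127  0.0294] [array([ 0.0164, -0.0059]), array([0.019 , 0.0062])] [ 0.5305 -0.0126]
bat [ 0.5646 -0.0662  0.0341] [array([-0.333 ,  0.0993]), array([-0.382 , -0.1029])] [ 0.5594 -0.067 ]
tail [ 0.6349 -0.0484  0.044 ] [array([-0.4088,  0.1155]), array([-0.4308, -0.1078])] [ 0.6201 -0.0527]
grnbtn [0.6034 0.0071 0.0303] [array([-0.2177,  0.0745]), array([-0.2301, -0.0712])] [0.6025 0.0076]
```

The pack in the bay is the smaller of the two dark and yellow ones, so it is the target. The tester's yaw is about 15.5°. I'll move the wrist over it.

apply_moves(series="-0.077 0.094 0 0 0 0;-0.077 0.094 0 0 0 0;-0.077 0.094 0 0 0 0;-0.077 0.094 0 0 0 0;-0.077 0.094 0 0 0 0;-0.077 0.094 0 0 0 0;-0.077 0.094 0 0 0 0;-0.077 0.094 0 0 0 0;-0.077 0.094 0 0 0 0;-0.077 0.094 0 0 0 0;-0.077 0.094 0 0 0 0;-0.077 0.094 0 0 0 0")

```text
time: 1.35
eef_pos: [0.5188, 0.0641, 0.2541]
orientation: [0.822, 0.569, 0.0, -0.0]
wrist_force: [1.0, -0.1, -0.3]
gripper_width: 0.0854
```

apply_moves(series="0 0 0 0 0 0.047;0 0 0 0 0 0.047;0 0 0 0 0 0.047;0 0 0 0 0 0.047;0 0 0 0 0 0.047;0 0 0 0 0 0.047;0 0 0 0 0 0", jaw=0.6)

```text
time: 2.05
eef_pos: [0.5212, 0.0559, 0.2526]
orientation: [0.988, 0.152, -0.001, 0.0]
wrist_force: [-0.7, -0.1, 0.7]
gripper_width: 0.0683
```

apply_moves(series="0.022 0.105 -0 0 0 0.012;0.022 0.105 0.05 0 0 0;0.022 0.105 0.08 0 0 0;0 0 0.1 0 0 0;0 0 0 0 0 0;0 0 0 0 0 0")

```text
time: 2.65
eef_pos: [0.5842, -0.0586, 0.1616]
orientation: [0.989, 0.145, 0.001, 0.0]
wrist_force: [-0.1, 0.4, 0.5]
gripper_width: 0.0683
```

Run:
```python
from h import *
c=shot('wrist','w1');s=bot.get_state();print(s['eef_pos'],s['orientation'],s['gripper_width'],ray(c,(320,200)))
```

```text
[ 0.58364341 -0.05825916  0.16153442] [9.89352427e-01 1.45535010e-01 1.09723592e-03 3.63496378e-04] 0.06826452869656152 (array([0.56276744, 0.00955097, 0.28067762]), array([ 0.07740028, -0.261447  , -0.96213396]))
```

View pics/w1.png

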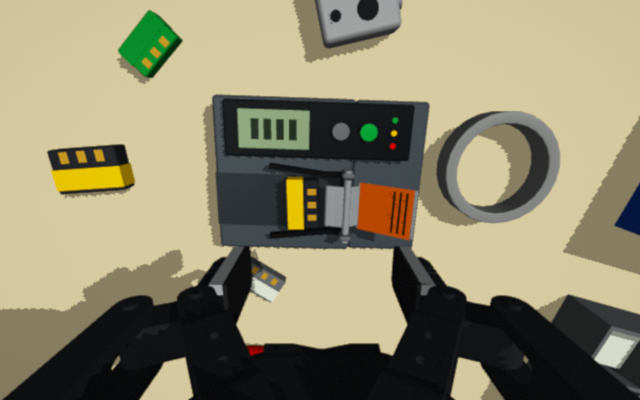

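Run:
```python
import cv2
a=cv2.imread('pics/w1.png')[85:260,200:440]
cv2.imwrite('pics/w1c.png',cv2.resize(a,None,fx=3.3,fy=3.3,interpolation=cv2.INTER_CUBIC))
```

```text
(no output)
```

View pics/w1c.png

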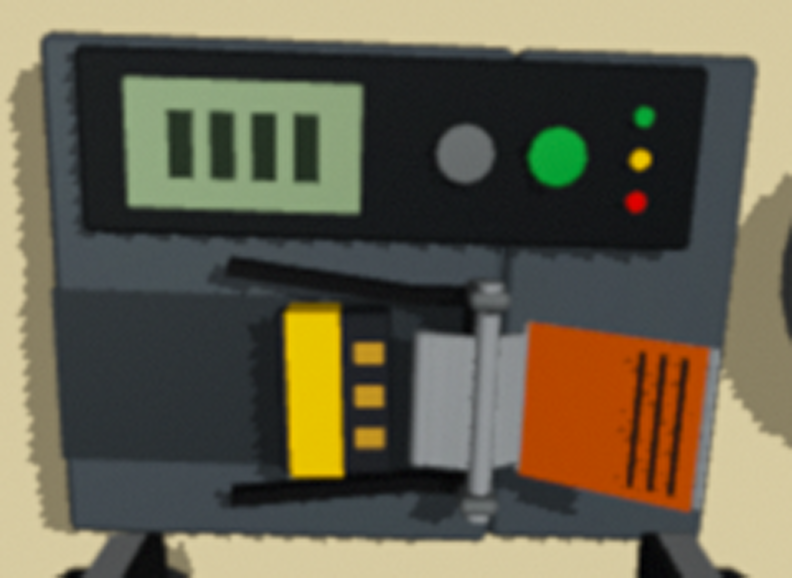

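```bash
cat > fit.py <<'E'
from h import *
from scipy.optimize import least_squares
np.set_printoptions(precision=4,suppress=True)
W=lambda x,y:np.array((200+(x+.5)/3.3-.5,85+(y+.5)/3.3-.5))
c=load('w1')
tp=np.array([(-85,82,24),(-85,-48,24),(90,82,20),(90,-48,20),(25,26.5,38),(25,-26.5,38)])/1e3
uv=np.array([W(42,34),W(70,532),W(756,58),W(699,541),W(489,296),W(480,505)])
def tw(p,P):
    ca,sa=np.cos(p[2]),np.sin(p[2]); P=np.atleast_2d(P)
    return np.c_[p[0]+ca*P[:,0]-sa*P[:,1],p[1]+sa*P[:,0]+ca*P[:,1],P[:,2]]
r=least_squares(lambda p:(proj(c,tw(p,tp))-uv).ravel(),[.57,-.06,.27],x_scale=[.01,.01,.1],loss='soft_l1')
p=r.x
if __name__=='__main__':
    print(p,'\n',proj(c,tw(p,tp))-uv)
    ca,sa=np.cos(p[2]),np.sin(p[2])
    def loc(w): d=w[:2]-p[:2]; return np.array([ca*d[0]+sa*d[1]-20e-3,-sa*d[0]+ca*d[1]])*1e3 # seat frame mm
    for n,u,z in [('bat rear+y',(286,305),.036),('rear-y',(291,477),.036),('front+y',(392,312),.036),('front-y',(384,474),.036),('tail far+y',(710,348),.056),('tail far-y',(690,510),.056),('bay edge+',(56,290),.024),('bay edge-',(64,458),.024)]:
        print(n,loc(atz(c,W(*u),z)))
    # check by other views
    for t in('scene0','side0'):
        print(t,proj(load(t),tw(p,np.vstack([tp,[[-.023,0,.036]]]))))
E
python3 fit.py
```

```text
[ 0.5798 -0.06    0.2601] 
 [[-1.3894  0.1535]
 [-0.2116  1.0282]
 [ 1.667   0.5585]
 [ 0.595   1.8295]
 [ 0.2021 -2.0458]
 [-0.5913 -3.5599]]
bat rear+y [-44.424   20.6555]
rear-y [-43.1126 -24.3104]
front+y [-18.4422  19.7257]
front-y [-19.2433 -22.749 ]
tail far+y [54.1927 17.8868]
tail far-y [ 54.053  -21.9521]
bay edge+ [-104.4082   20.2099]
bay edge- [-105.1003  -25.4483]
scene0 [[331.7556 193.9217]
 [292.7015 193.358 ]
 [330.9298 232.2536]
 [287.7256 231.524 ]
 [313.367  212.9139]
 [296.2861 212.6463]
 [305.8108 203.0895]]
side0 [[293.0291 229.3573]
 [336.0429 243.3781]
 [320.3525 196.3258]
 [360.0929 207.7868]
 [328.0069 208.5279]
 [344.9755 213.5725]
 [329.416  221.3226]]
```

Run:
```python
import cv2
a=cv2.imread('pics/w1.png')[230:360,170:470]
a=cv2.convertScaleAbs(a,alpha=2.2,beta=20)
cv2.imwrite('pics/w1d.png',cv2.resize(a,None,fx=2.6,fy=2.6,interpolation=cv2.INTER_CUBIC))
```

```text
(no output)
```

View pics/w1d.png

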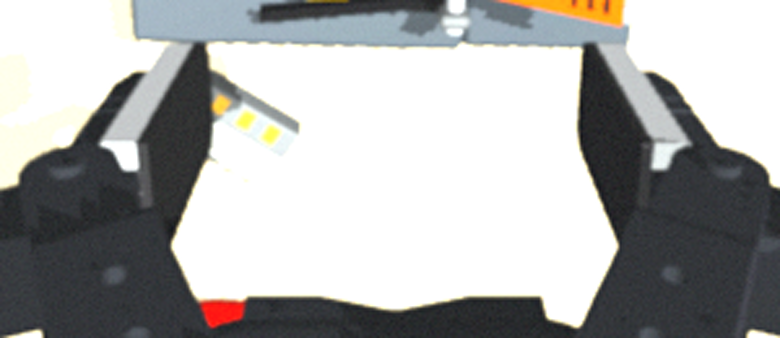

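```bash
cat > goal.py <<'E'
from fit import *
from scipy.spatial.transform import Rotation as R
def go(xs,ys,z,yaw=None):
    s=bot.get_state(); q=R.from_quat(s['orientation']); M=q.as_matrix()
    t=tw(p,[[.020+xs/1e3,-.0022+ys/1e3,z]])[0]
    M2=np.c_[[np.cos(p[2]),np.sin(p[2]),0],[np.sin(p[2]),-np.cos(p[2]),0],[0,0,-1]]
    rv=R.from_matrix(M.T@M2).as_rotvec()
    e=M.T@(t-s['eef_pos'])
    pl=tw(p,[[0,0,0]])[0]; d=s['eef_pos']-tw(p,[[.020,-.0022,0]])[0]
    print('t',s['time'],'w',s['gripper_width'],'F',s['wrist_force'],'tcp seat mm',(M2.T@d*[1,-1,1]*1e3)[:2],'z',s['eef_pos'][2]*1e3,'tip z above floor',(s['eef_pos'][2]*1e3-14.2-24))
    print('shift mm',e*1e3,'frac',e/.4,'turn frac',rv/np.pi)
E
python3 -c "
from goal import *
go(-17,0,.090)"
```

```text
t 2.7 w 0.06826452869656152 F [-0.249   0.0289  0.1979] tcp seat mm [-15.8256   2.8853] z 161.53441615579658 tip z above floor 123.33441615579659
shift mm [-1.4138  2.772  71.5346] frac [-0.0035  0.0069  0.1788] turn frac [ 0.0003 -0.0007  0.0102]
```

apply_moves(series="-0.0035 0.007 0.06 0.0003 -0.0007 0.0102;0 0 0.06 0 0 0;0 0 0.058 0 0 0;0 0 0 0 0 0;0 0 0 0 0 0")

```text
time: 3.2
eef_pos: [0.5888, -0.0583, 0.0998]
orientation: [0.991, 0.134, 0.007, 0.002]
wrist_force: [0.1, -0.7, 0.6]
gripper_width: 0.0683
```

```bash
python3 -c "
from goal import *
go(-17,0,.090)
shot('wrist','w2');shot('side','sd2');shot('scene','sc2')
a=cv2.imread('pics/w2.png');cv2.imwrite('pics/w2c.png',cv2.resize(cv2.convertScaleAbs(a[100:330,130:520],alpha=1.6,beta=15),None,fx=2,fy=2,interpolation=cv2.INTER_CUBIC))
x=[cv2.resize(cv2.imread('pics/%s.png'%t)[y:y+75,x:x+100],None,fx=4,fy=4,interpolation=cv2.INTER_CUBIC) for t,y,x in(('sc2',170,260),('sd2',165,280))]
cv2.imwrite('pics/ss2.png',np.hstack(x))
"
```

```text
t 3.2 w 0.06830735031911499 F [ 0.0702 -0.6577  0.6385] tcp seat mm [-10.895    1.5182] z 99.76893379820056 tip z above floor 61.56893379820056
shift mm [-6.2523  1.4079  9.692 ] frac [-0.0156  0.0035  0.0242] turn frac [ 0.0017 -0.0044  0.003 ]
```

View pics/w2c.png

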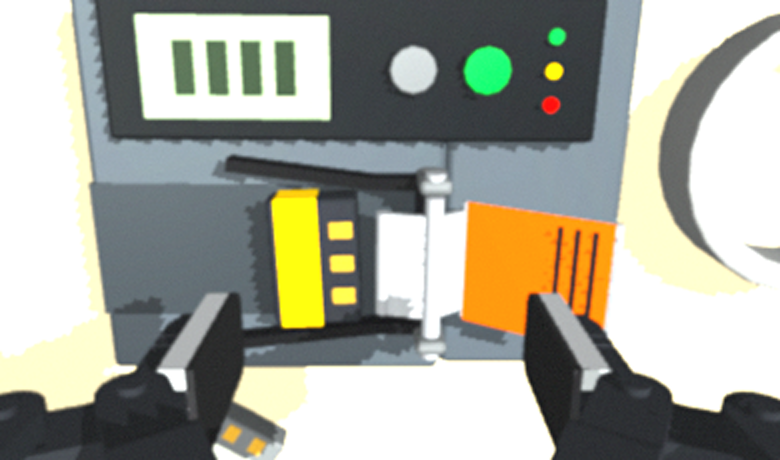

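View pics/ss2.png

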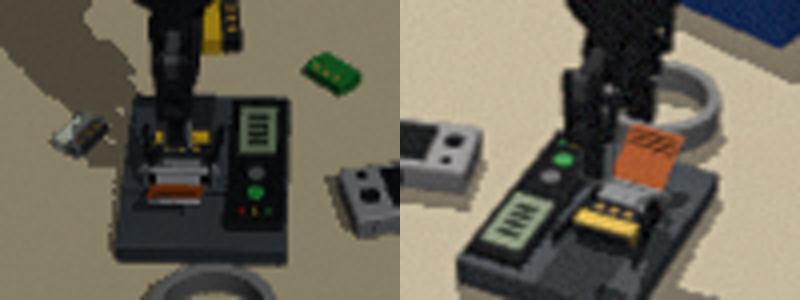

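apply_moves(series="-0.0156 0.0035 0.012 0.0017 -0.0044 0.003;0 0 0 0 0 0;0 0 0 0 0 0;0 0 0 0 0 0")

```text
time: 3.75
eef_pos: [0.5838, -0.0621, 0.0971]
orientation: [0.992, 0.129, 0.001, 0.0]
wrist_force: [0.7, 0.5, -0.3]
gripper_width: 0.0682
```

Run:
```python
from goal import *
go(-17,0,.090)
c=load('w2')
V=lambda x,y:np.array((130+(x+.5)/2-.5,100+(y+.5)/2-.5))
ca,sa=np.cos(p[2]),np.sin(p[2])
o=tw(p,[[.02,-.0022,0]])[0]
def loc(w): d=w[:2]-o[:2]; return np.array([ca*d[0]+sa*d[1],-sa*d[0]+ca*d[1]])*1e3
for n,u,z in [('bat rear+y',(271,198),.036),('rear-y',(281,327),.036),('front+y',(357,200),.036),('front-y',(356,322),.036),('tail far+y',(617,224),.056),('bay edge+',(91,184),.024),('bay edge-',(106,312),.024),('pin+',(434,180),.038),('pin-',(431,344),.038),('housing -x+y',(73,0),.024),('housing -x-y',(118,362),.024),('step -y',(438,362),.024),('step+y side',(446,150),.024)]:
    print(n,loc(atz(c,V(*u),z)))
c1=load('w1')
for n,a,b in [('rear+y',(286,305),(271,198)),('rear-y',(291,477),(281,327)),('tailfar+y',(710,348),(617,224)),('pin+',(489,296),(434,180)),('bay+',(56,290),(91,184))]:
    w,e=tri([(c1,W(*a)),(c,V(*b))]); print(n,w,loc(w),e[0])
```

```text
t 3.75 w 0.06821913052525148 F [ 0.7189  0.5364 -0.2976] tcp seat mm [-16.6627  -0.8902] z 97.13402245289706 tip z above floor 58.934022452897054
shift mm [-0.3561 -0.8981  7.1321] frac [-0.0009 -0.0022  0.0178] turn frac [ 0.0004 -0.0008 -0.0004]
bat rear+y [-45.2075  21.4762]
rear-y [-43.7595 -22.3764]
front+y [-18.8154  20.9878]
front-y [-19.2335 -20.5091]
tail far+y [54.2572 20.1721]
bay edge+ [-105.1932   22.4409]
bay edge- [-105.6547  -23.0907]
pin+ [ 4.5174 27.9844]
pin- [  5.3612 -27.379 ]
housing -x+y [-103.5654   79.0458]
housing -x-y [-103.6961  -42.5026]
step -y [  9.5749 -42.351 ]
step+y side [ 9.4736 34.4187]
rear+y [ 0.5518 -0.0429  0.0514] [-42.6829  25.9504] [0.1539 0.1393]
rear-y [ 0.5635 -0.0879  0.0396] [-42.9548 -20.5732] [-0.2491 -0.1278]
tailfar+y [ 0.6469 -0.0236  0.0559] [54.2622 20.1011] [ 0.0548 -0.048 ]
pin+ [ 0.5997 -0.0323  0.0216] [ 6.354 23.866] [-0.1958  0.0069]
bay+ [ 0.4942 -0.0607  0.0288] [-102.8846   23.5265] [-0.0983 -0.1963]
```

apply_moves(series="-0.001 -0.002 0.018 0.0004 -0.0008 -0.0004;0 0 0.018 0 0 0;0 0 0.018 0 0 0;0 0 0 0 0 0;0 0 0 0 0 0")

```text
time: 4.25
eef_pos: [0.5828, -0.0614, 0.0728]
orientation: [0.992, 0.13, -0.001, -0.0]
wrist_force: [0.7, 0.0, 0.1]
gripper_width: 0.0684
```

```bash
python3 -c "
from goal import *
go(-17,0,.058)"
```

```text
t 4.25 w 0.06843490835738086 F [0.7129 0.0177 0.1266] tcp seat mm [-17.429    0.0824] z 72.797098829295 tip z above floor 34.59709882929499
shift mm [ 0.4496  0.0924 14.7964] frac [0.0011 0.0002 0.037 ] turn frac [-0.0002  0.0004 -0.    ]
```

apply_moves(series="0.001 0 0.013 -0.0002 0.0004 0;0 0 0.013 0 0 0;0 0 0.012 0 0 0;0 0 0.012 0 0 0;0 0 0 0 0 0")

```text
time: 4.75
eef_pos: [0.5836, -0.0614, 0.0517]
orientation: [0.992, 0.13, 0.0, 0.0]
wrist_force: [-3.1, 0.1, 4.3]
gripper_width: 0.0685
```

```bash
python3 -c "
from goal import *
go(-17,0,.0432)
shot('wrist','w3');shot('side','sd3')
a=cv2.imread('pics/w3.png');cv2.imwrite('pics/w3c.png',cv2.resize(cv2.convertScaleAbs(a[100:330,130:520],alpha=1.6,beta=15),None,fx=2,fy=2,interpolation=cv2.INTER_CUBIC))
cv2.imwrite('pics/sd3c.png',cv2.resize(cv2.convertScaleAbs(cv2.imread('pics/sd3.png')[165:265,280:400],alpha=1.6,beta=15),None,fx=5,fy=5,interpolation=cv2.INTER_CUBIC))
"
```

```text
t 4.75 w 0.06845269470556727 F [-3.0995  0.0546  4.3382] tcp seat mm [-16.6201  -0.1137] z 51.66113223503772 tip z above floor 13.461132235037724
shift mm [-0.3863 -0.1169  8.4608] frac [-0.001  -0.0003  0.0212] turn frac [ 0.0001 -0.0002 -0.    ]
```

View pics/w3c.png

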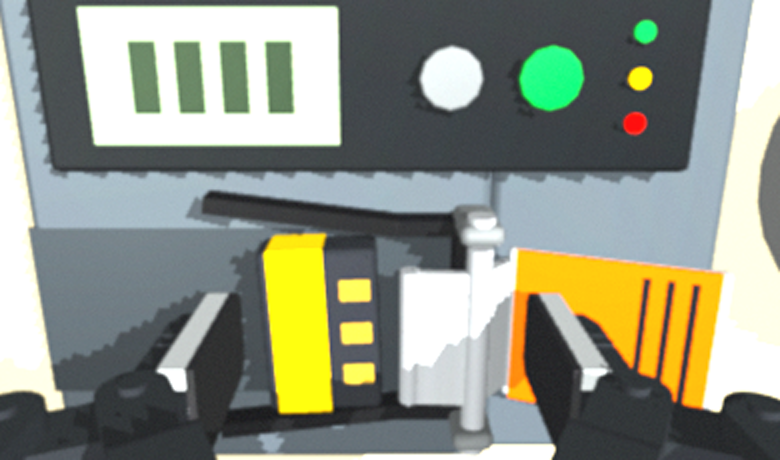

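View pics/sd3c.png

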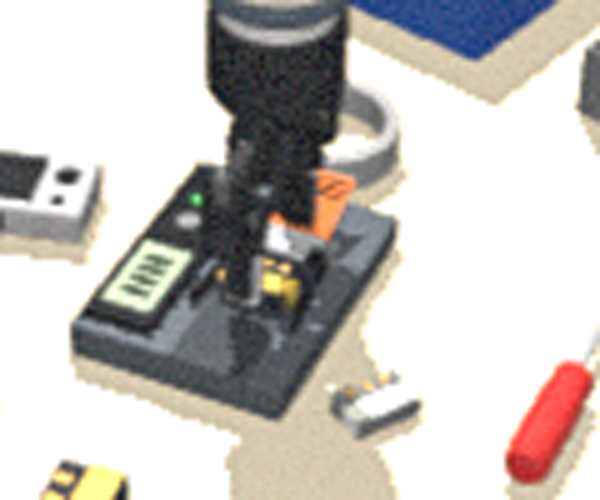

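apply_moves(series="-0.001 0 0.007 0 0 0;0 0 0.007 0 0 0;0 0 0.006 0 0 0;0 0 0 0 0 0")

```text
time: 5.25
eef_pos: [0.5818, -0.0619, 0.0466]
orientation: [0.992, 0.13, -0.001, 0.0]
wrist_force: [-0.7, 2.4, 8.8]
gripper_width: 0.0681
```

```bash
python3 -c "
from goal import *
go(-17,0,.0432)
"
```

```text
t 5.25 w 0.06813074017126733 F [-0.6687  2.4452  8.8164] tcp seat mm [-18.5277  -0.1954] z 46.64951385286159 tip z above floor 8.449513852861585
shift mm [ 1.5335 -0.1953  3.4469] frac [ 0.0038 -0.0005  0.0086] turn frac [-0.      0.0005  0.    ]
```

apply_moves(series="0.003 0 0.009 0 0.0005 0;0 0 0.003 0 0 0;0 0 0 0 0 0")

```text
time: 5.55
eef_pos: [0.5821, -0.0619, 0.0472]
orientation: [0.992, 0.13, -0.0, 0.0]
wrist_force: [-0.9, 2.5, 6.5]
gripper_width: 0.0686
```

```bash
python3 -c "
from goal import *
go(-17,0,.0432)
shot('wrist','w4');shot('side','sd4')
a=cv2.imread('pics/w4.png');cv2.imwrite('pics/w4c.png',cv2.resize(cv2.convertScaleAbs(a[100:330,130:520],alpha=1.6,beta=15),None,fx=2,fy=2,interpolation=cv2.INTER_CUBIC))
"
```

```text
t 5.55 w 0.06864028235029225 F [-0.8524  2.4936  6.5417] tcp seat mm [-18.2874  -0.2268] z 47.20728403476834 tip z above floor 9.007284034768347
shift mm [ 1.2908 -0.2261  4.0062] frac [ 0.0032 -0.0006  0.01  ] turn frac [-0.      0.0003  0.0001]
```

View pics/w4c.png

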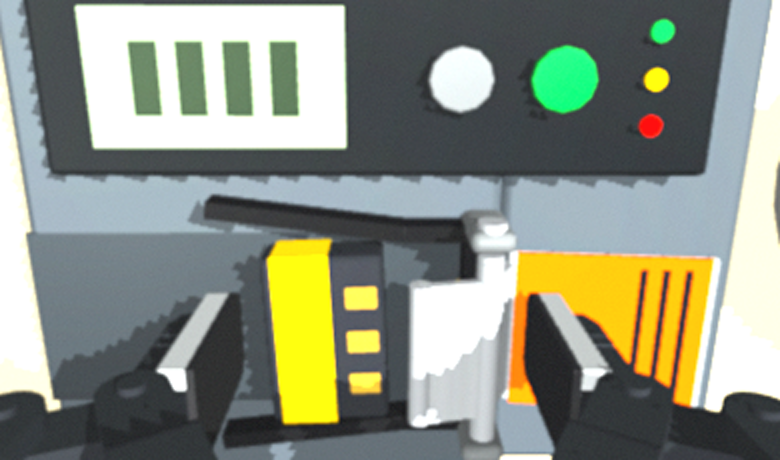

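apply_moves(series="0.003 0 0.01 0 0 0;0 0 0.01 0 0 0;0 0 0.01 0 0 0")

```text
time: 5.95
eef_pos: [0.5819, -0.062, 0.0451]
orientation: [0.991, 0.13, -0.001, 0.0]
wrist_force: [-18.3, 3.2, 46.7]
gripper_width: 0.0683
```

```bash
python3 -c "
from goal import *
go(-17,0,.0432)
"
```

```text
t 5.95 w 0.06827151940152881 F [-18.346    3.199   46.7325] tcp seat mm [-18.5234  -0.296 ] z 45.142204051622016 tip z above floor 6.942204051622017
shift mm [ 1.5293 -0.294   1.9379] frac [ 0.0038 -0.0007  0.0048] turn frac [-0.      0.0009  0.0004]
```

apply_moves(series="0 0 0 0 0 0;0 0 0 0 0 0")

```text
time: 6.15
eef_pos: [0.583, -0.0617, 0.0493]
orientation: [0.991, 0.13, 0.001, 0.0]
wrist_force: [-1.6, 1.6, 5.9]
gripper_width: 0.0682
```

```bash
python3 -c "
from goal import *
go(-17,0,.0432)
shot('wrist','w5');shot('side','sd5');shot('scene','sc5')
a=cv2.imread('pics/w5.png');cv2.imwrite('pics/w5c.png',cv2.resize(cv2.convertScaleAbs(a[150:390,130:520],alpha=2.2,beta=25),None,fx=2,fy=2,interpolation=cv2.INTER_CUBIC))
x=[cv2.resize(cv2.convertScaleAbs(cv2.imread('pics/%s.png'%t)[y:y+75,x:x+60],alpha=2.2,beta=20),None,fx=6.5,fy=6.5,interpolation=cv2.INTER_CUBIC) for t,y,x in(('sc5',180,275),('sd5',180,310))]
cv2.imwrite('pics/ss5.png',np.hstack(x))
"
```

```text
t 6.15 w 0.06817330098821399 F [-1.6312  1.5613  5.907 ] tcp seat mm [-17.3415  -0.2467] z 49.29983104037609 tip z above floor 11.099831040376088
shift mm [ 0.3335 -0.2512  6.1001] frac [ 0.0008 -0.0006  0.0153] turn frac [ 0.0003 -0.0004  0.0004]
```

View pics/w5c.png

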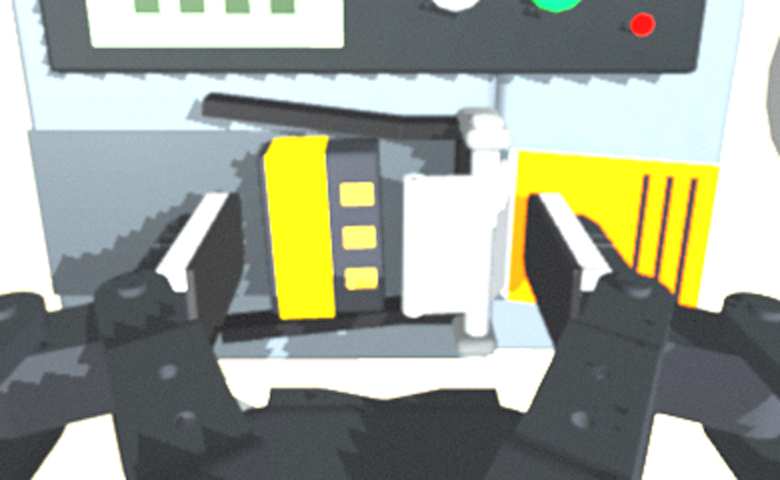

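View pics/ss5.png

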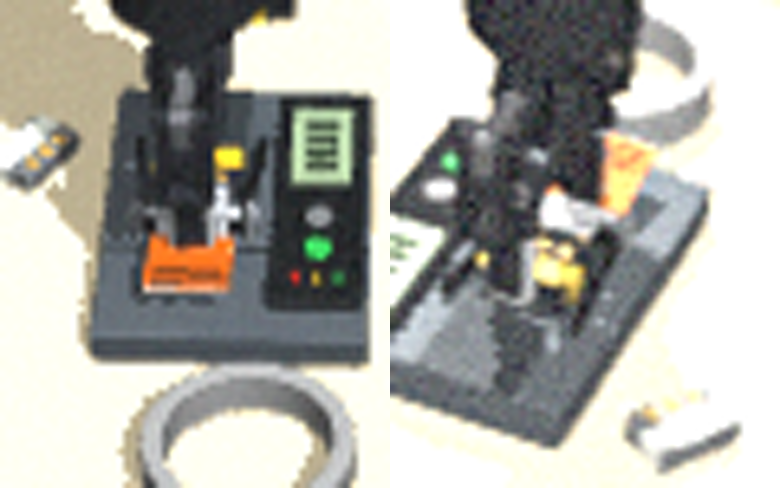

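Run:
```python
from goal import *
V=lambda x,y,oy=100:np.array((130+(x+.5)/2-.5,oy+(y+.5)/2-.5))
ca,sa=np.cos(p[2]),np.sin(p[2]); o=tw(p,[[.02,-.0022,0]])[0]
def sf(w): d=w-o; return np.array([ca*d[0]+sa*d[1],-sa*d[0]+ca*d[1],d[2]-.024])*1e3
for t,u in [('w3',V(722,271)),('w4',V(720,258)),('w5',V(718,164,150))]:
    c=load(t);O,d=ray(c,u);A=sf(O);B=sf(O+d)-A
    P=A+B*(20-A[1])/B[1]; r=np.hypot(P[0]-5,P[2]-14); print(t,P,r)
    # tips: fixed camera-frame; print the tail angle by matching model
    for th in np.arange(0,.53,.05):
        f=.52-th; x=5+53*np.cos(f)+10*np.sin(f); z=14+53*np.sin(f)-10*np.cos(f)
        w=tw(p,[[.02+x/1e3,-.0022+.02,.024+z/1e3]]); print('  %.2f'%th,(proj(c,w)[0]-u).round(1),end='')
    print()
```

```text
w3 [56.5456 20.     22.0255] 52.16662462628501
  0.00 [11.1  9.1]  0.05 [9.6 6.5]  0.10 [7.8 4. ]  0.15 [5.7 1.6]  0.20 [ 3.3 -0.7]  0.25 [ 0.7 -3. ]  0.30 [-2.1 -5.2]  0.35 [-5.1 -7.3]  0.40 [-8.2 -9.4]  0.45 [-11.6 -11.4]  0.50 [-15.  -13.3]
w4 [58.3974 20.      9.9013] 53.55446610609347
  0.00 [23.  20.1]  0.05 [21.2 17.3]  0.10 [19.1 14.7]  0.15 [16.7 12.1]  0.20 [14.1  9.6]  0.25 [11.3  7.2]  0.30 [8.2 4.8]  0.35 [4.9 2.6]  0.40 [1.5 0.4]  0.45 [-2.1 -1.7]  0.50 [-5.8 -3.7]
w5 [57.0258 20.     15.7026] 52.053674255916484
  0.00 [18.3 14.9]  0.05 [16.7 12.2]  0.10 [14.7  9.7]  0.15 [12.5  7.2]  0.20 [10.   4.7]  0.25 [7.3 2.4]  0.30 [4.3 0.1]  0.35 [ 1.2 -2.1]  0.40 [-2.1 -4.2]  0.45 [-5.6 -6.3]  0.50 [-9.2 -8.2]
```

apply_moves(series="0 0 0.01 0 0 0.0004;0 0 0.007 0 0 0;0.003 0 0.005 0 0 0")

```text
time: 6.6
eef_pos: [0.5818, -0.0619, 0.0455]
orientation: [0.992, 0.13, -0.002, 0.0]
wrist_force: [-15.0, -2.7, 28.3]
gripper_width: 0.0685
```

```bash
sed -i 's/-14.2-24/-17.2-24/' goal.py; python3 -c "
from goal import *
go(6,0,.0465)
"
```

```text
t 6.6 w 0.068536907441533 F [-14.955   -2.6614  28.3009] tcp seat mm [-18.5778  -0.129 ] z 45.4708886862115 tip z above floor 4.270888686211503
shift mm [24.5744 -0.1141 -1.1088] frac [ 0.0614 -0.0003 -0.0028] turn frac [0.     0.001  0.0002]
```

apply_moves(series="0.01 0 0.002 0 0.001 0;0.01 0 0.003 0 0 0;0.01 0 0.003 0 0 0")

```text
time: 6.9
eef_pos: [0.5827, -0.0615, 0.0461]
orientation: [0.991, 0.13, -0.011, -0.0]
wrist_force: [-20.0, -8.0, 28.7]
gripper_width: 0.0683
```

```bash
python3 -c "
from goal import *
go(6,0,.0465)
"
```

```text
t 6.9 w 0.0683213891937565 F [-20.041   -7.991   28.6585] tcp seat mm [-17.5697   0.0133] z 46.1267955109112 tip z above floor 4.926795510911202
shift mm [23.5563  0.0409 -0.8775] frac [ 0.0589  0.0001 -0.0022] turn frac [-0.0011  0.0068  0.0004]
```

apply_moves(series="0.004 0 -0.004 -0.001 0.0068 0.0004;0.01 0 0 0 0 0")

```text
time: 7.1
eef_pos: [0.585, -0.0607, 0.0492]
orientation: [0.992, 0.129, -0.003, -0.0]
wrist_force: [-11.1, -4.0, 9.5]
gripper_width: 0.0685
```

```bash
python3 -c "
from goal import *
go(6,0,.0465)
"
```

```text
t 7.1 w 0.06846984060696971 F [-11.1207  -3.9762   9.5031] tcp seat mm [-15.1043   0.1648] z 49.22050003365588 tip z above floor 8.020500033655878
shift mm [21.1177  0.1589  2.6148] frac [0.0528 0.0004 0.0065] turn frac [-0.0005  0.0016 -0.0002]
```

apply_moves(series="0.012 0 0.008 -0.0005 0.0016 0;0.012 0 0.005 0 0.002 0")

```text
time: 7.3
eef_pos: [0.5884, -0.0594, 0.0453]
orientation: [0.992, 0.13, -0.003, -0.001]
wrist_force: [-25.3, -10.3, 39.0]
gripper_width: 0.0684
```

```bash
python3 -c "
from goal import *
go(6,0,.0465)
shot('wrist','w6')
a=cv2.imread('pics/w6.png');cv2.imwrite('pics/w6c.png',cv2.resize(cv2.convertScaleAbs(a[150:390,130:520],alpha=1.8,beta=20),None,fx=2,fy=2,interpolation=cv2.INTER_CUBIC))
"
```

```text
t 7.3 w 0.06838855576268006 F [-25.3212 -10.2895  38.991 ] tcp seat mm [-11.5161   0.6075] z 45.27682396466505 tip z above floor 4.076823964665049
shift mm [17.5089  0.6003 -1.325 ] frac [ 0.0438  0.0015 -0.0033] turn frac [-0.0008  0.0018 -0.0001]
```

View pics/w6c.png

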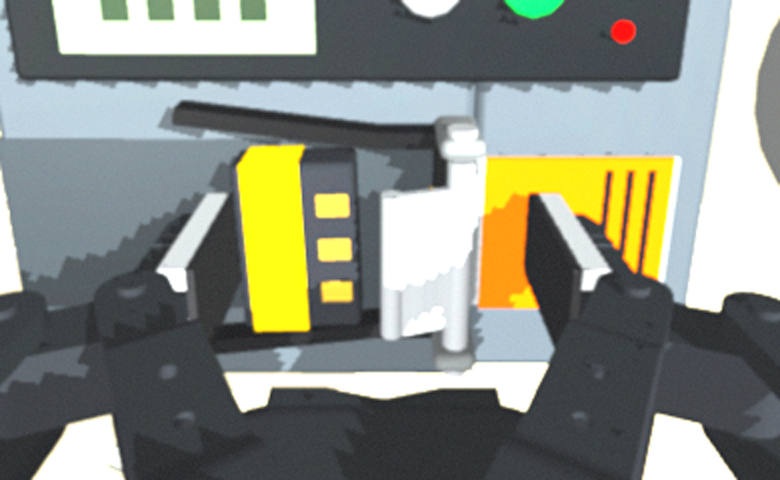

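apply_moves(series="0.01 0.0015 -0.001 -0.0008 0.002 0;0.012 0 0.003 0 0.001 0")

```text
time: 7.55
eef_pos: [0.5921, -0.0586, 0.0459]
orientation: [0.992, 0.129, -0.003, -0.001]
wrist_force: [-7.2, -2.5, 9.7]
gripper_width: 0.068
```

```bash
python3 -c "
from goal import *
go(6,0,.0465)
"
```

```text
t 7.55 w 0.0680208203230046 F [-7.2227 -2.5047  9.7027] tcp seat mm [-7.7645  0.4367] z 45.906280608791405 tip z above floor 4.706280608791406
shift mm [13.7611  0.4285 -0.6737] frac [ 0.0344  0.0011 -0.0017] turn frac [-0.0008  0.0018 -0.0002]
```

apply_moves(series="0.011 0.001 0.001 -0.0008 0.002 0;0.011 0 0.002 0 0.001 0;0.008 0 0.002 0 0.001 0")

```text
time: 7.85
eef_pos: [0.5972, -0.0571, 0.0455]
orientation: [0.992, 0.13, -0.003, -0.001]
wrist_force: [-16.7, -7.2, 22.0]
gripper_width: 0.0681
```

```bash
python3 -c "
from goal import *
go(6,0,.0465)
shot('wrist','w7')
a=cv2.imread('pics/w7.png');cv2.imwrite('pics/w7c.png',cv2.resize(cv2.convertScaleAbs(a[150:390,130:520],alpha=1.8,beta=20),None,fx=2,fy=2,interpolation=cv2.INTER_CUBIC))
"
```

```text
t 7.85 w 0.06809479932256005 F [-16.7431  -7.2398  22.0474] tcp seat mm [-2.4227  0.4979] z 45.54975135637926 tip z above floor 4.349751356379262
shift mm [ 8.4163  0.4923 -1.0076] frac [ 0.021   0.0012 -0.0025] turn frac [-0.0009  0.0021 -0.0001]
```

View pics/w7c.png

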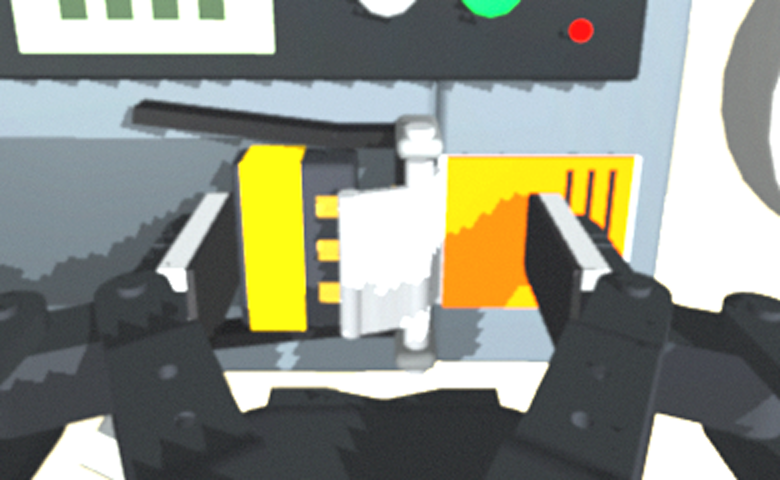

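apply_moves(series="0.01 0.001 0 -0.0008 0.002 0;0.009 0.001 0.002 0 0.001 0;0.008 0 0.002 0 0.001 0")

```text
time: 8.2
eef_pos: [0.6024, -0.0562, 0.0456]
orientation: [0.992, 0.129, -0.002, -0.001]
wrist_force: [-12.6, -4.0, 17.3]
gripper_width: 0.0684
```

```bash
python3 -c "
from goal import *
go(6,0,.0465)
shot('wrist','w8')
a=cv2.imread('pics/w8.png');cv2.imwrite('pics/w8c.png',cv2.resize(cv2.convertScaleAbs(a[150:390,130:520],alpha=1.8,beta=20),None,fx=2,fy=2,interpolation=cv2.INTER_CUBIC))
"
```

```text
t 8.2 w 0.06841108404448529 F [-12.5607  -3.9782  17.3063] tcp seat mm [2.8244 0.0556] z 45.573346685072 tip z above floor 4.373346685072004
shift mm [ 3.1713  0.0514 -0.9416] frac [ 0.0079  0.0001 -0.0024] turn frac [-0.0009  0.0015 -0.0002]
```

View pics/w8c.png

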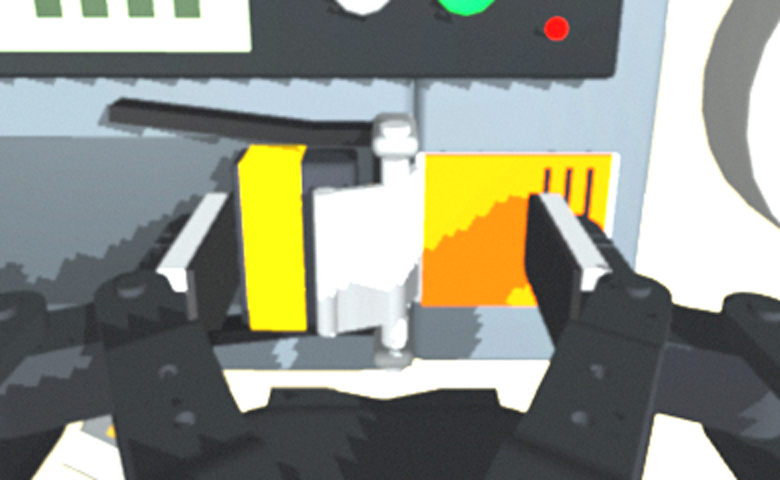

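apply_moves(series="0.008 0 -0.001 -0.0008 0.002 0;0.007 0 0.002 0 0.001 0")

```text
time: 8.45
eef_pos: [0.606, -0.0552, 0.046]
orientation: [0.992, 0.129, 0.0, -0.001]
wrist_force: [-9.2, -3.8, 10.4]
gripper_width: 0.0685
```

```bash
python3 -c "
from goal import *
go(6,0,.0465)
"
```

```text
t 8.45 w 0.06851110284149138 F [-9.2491 -3.8355 10.3562] tcp seat mm [6.5443 0.1449] z 45.97986870722964 tip z above floor 4.779868707229642
shift mm [-0.5439  0.1446 -0.5206] frac [-0.0014  0.0004 -0.0013] turn frac [-0.0004 -0.0002 -0.0002]
```

apply_moves(series="0.006 0 0.001 -0.0004 0 0;0.006 0 0.002 0 0.001 0")

```text
time: 8.65
eef_pos: [0.6061, -0.0551, 0.0456]
orientation: [0.992, 0.13, -0.003, -0.0]
wrist_force: [-13.4, -5.4, 23.0]
gripper_width: 0.0683
```

```bash
python3 -c "
from goal import *
go(6,0,.0465)
shot('wrist','w9')
a=cv2.imread('pics/w9.png');cv2.imwrite('pics/w9c.png',cv2.resize(cv2.convertScaleAbs(a[150:390,130:520],alpha=1.8,beta=20),None,fx=2,fy=2,interpolation=cv2.INTER_CUBIC))
"
```

```text
t 8.65 w 0.06832143459658231 F [-13.3906  -5.3959  22.9952] tcp seat mm [6.6789 0.1817] z 45.59184060379337 tip z above floor 4.391840603793373
shift mm [-0.6845  0.1803 -0.9042] frac [-0.0017  0.0005 -0.0023] turn frac [-0.0005  0.002  -0.0001]
```

View pics/w9c.png

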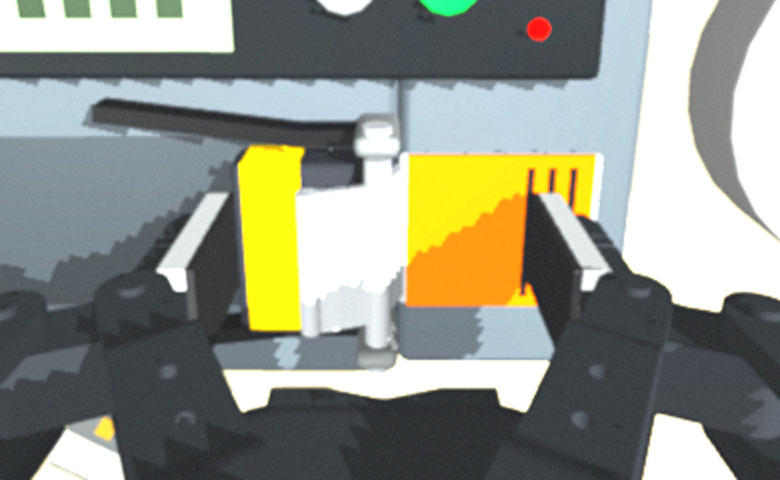

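apply_moves(series="0.008 0 -0.002 -0.0004 0.002 0;0.009 0 0.001 0 0.001 0;0.009 0 0.001 0 0.001 0")

```text
time: 9.0
eef_pos: [0.6063, -0.055, 0.0457]
orientation: [0.992, 0.13, -0.007, -0.001]
wrist_force: [-16.4, -6.9, 21.5]
gripper_width: 0.0686
```

Run:
```python
from goal import *
go(6,0,.0465)
c=load('w9')
V=lambda x,y,oy=150:np.array((130+(x+.5)/2-.5,oy+(y+.5)/2-.5))
ca,sa=np.cos(p[2]),np.sin(p[2]); o=tw(p,[[.02,-.0022,0]])[0]
def loc(w): d=w-o; return np.array([ca*d[0]+sa*d[1],-sa*d[0]+ca*d[1]])*1e3
for n,u,z in [('rear+y',(240,158),.036),('rear-y',(250,330),.036),('pin+',(377,132),.038),('pin-',(377,352),.038)]: print(n,loc(atz(c,V(*u),z)))
```

```text
t 9.0 w 0.06860606624977543 F [-16.3973  -6.934   21.5299] tcp seat mm [6.895  0.1734] z 45.72276118117235 tip z above floor 4.522761181172353
shift mm [-0.9058  0.17   -0.7653] frac [-0.0023  0.0004 -0.0019] turn frac [-0.0012  0.0044  0.0001]
rear+y [-25.9747  21.7404]
rear-y [-26.3915 -22.9186]
pin+ [ 4.6888 28.5957]
pin- [  4.5362 -27.5149]
```

apply_moves(series="0.012 0 -0.003 -0.001 0.004 0;0.014 0 0 0 0.002 0;0.014 0 0.001 0 0.002 0")

```text
time: 9.3
eef_pos: [0.6066, -0.0549, 0.0457]
orientation: [0.991, 0.131, -0.011, -0.002]
wrist_force: [-23.0, -10.4, 30.3]
gripper_width: 0.0685
```

Run:
```python
from goal import *
go(6,0,.0465)
shot('side','sd9')
```

```text
t 9.3 w 0.06849811483423991 F [-23.0006 -10.4461  30.2903] tcp seat mm [7.1836 0.2612] z 45.69680166116671 tip z above floor 4.49680166116671
shift mm [-1.2006  0.254  -0.7799] frac [-0.003   0.0006 -0.0019] turn frac [-0.0019  0.0066  0.0006]
```

apply_moves(series="-0.005 0 0 -0.0019 0.0066 0.0006;-0.008 0 0.001 0 0 0;-0.006 0 0.001 0 0 0")

```text
time: 9.65
eef_pos: [0.6008, -0.0577, 0.0475]
orientation: [0.992, 0.129, 0.003, 0.0]
wrist_force: [1.7, 0.8, 3.4]
gripper_width: 0.0683
```

Run:
```python
from goal import *
go(3,0,.0465)
shot('wrist','w10')
a=cv2.imread('pics/w10.png');cv2.imwrite('pics/w10c.png',cv2.resize(cv2.convertScaleAbs(a[150:390,130:520],alpha=1.8,beta=20),None,fx=2,fy=2,interpolation=cv2.INTER_CUBIC))
```

```text
t 9.65 w 0.0683017723039302 F [1.6653 0.8251 3.3642] tcp seat mm [ 0.9329 -0.9656] z 47.456143553596775 tip z above floor 6.256143553596775
shift mm [ 2.061  -0.9698  0.9649] frac [ 0.0052 -0.0024  0.0024] turn frac [ 0.0005 -0.0016 -0.0004]
```

View pics/w10c.png

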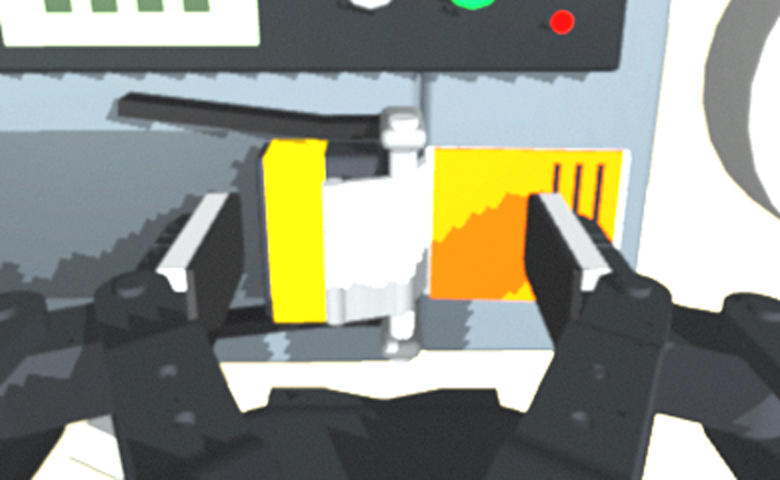

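apply_moves(series="0 0 -0.008 0.0005 -0.0016 -0.0004;0 0 -0.01 0 0 0;0 0 -0.012 0 0 0;0 0 -0.015 0 0 0;0 0 -0.03 0 0 0;0 0 -0.05 0 0 0;0 0 -0.07 0 0 0;0 0 -0.07 0 0 0;0 0 0 0 0 0;0 0 0 0 0 0")

```text
time: 10.7
eef_pos: [0.5981, -0.0571, 0.1589]
orientation: [0.991, 0.13, -0.004, -0.001]
wrist_force: [-0.2, -0.9, 0.0]
gripper_width: 0.0682
```

Run:
```python
from goal import *
go(3,0,.16)
shot('wrist','w11');shot('side','sd11');shot('scene','sc11')
a=cv2.imread('pics/w11.png');cv2.imwrite('pics/w11c.png',cv2.resize(cv2.convertScaleAbs(a[85:285,180:440],alpha=1.5,beta=15),None,fx=3,fy=3,interpolation=cv2.INTER_CUBIC))
x=[cv2.resize(cv2.convertScaleAbs(cv2.imread('pics/%s.png'%t)[y:y+80,x:x+100],alpha=1.8,beta=20),None,fx=4,fy=4,interpolation=cv2.INTER_CUBIC) for t,y,x in(('sc11',170,260),('sd11',175,280))]
cv2.imwrite('pics/ss11.png',np.hstack(x))
```

```text
t 10.7 w 0.06824086991601383 F [-0.2355 -0.8526  0.0352] tcp seat mm [-1.5537  0.244 ] z 158.90243928758179 tip z above floor 117.7024392875818
shift mm [ 4.5437  0.2467 -1.1378] frac [ 0.0114  0.0006 -0.0028] turn frac [-0.0009  0.0028  0.0004]
```

View pics/w11c.png

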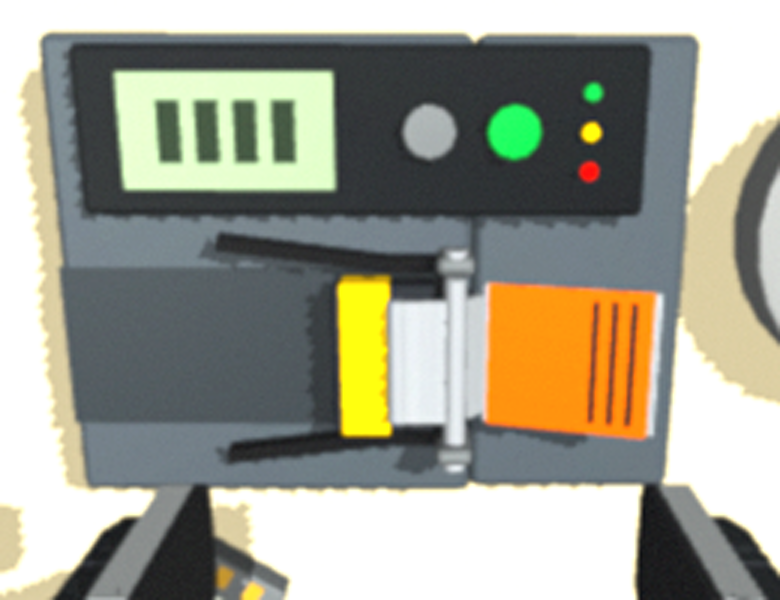

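View pics/ss11.png

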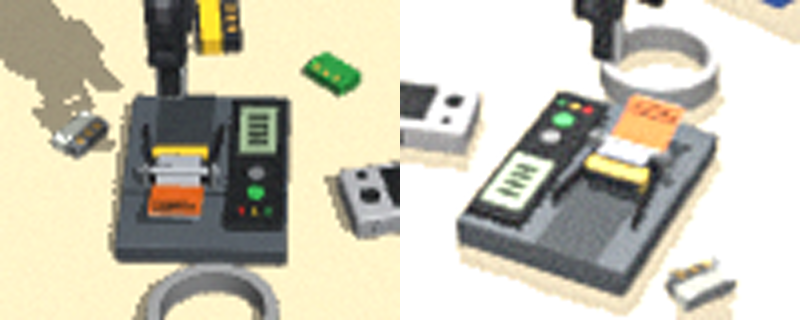

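Run:
```python
from goal import *
c=load('w11')
V=lambda x,y:np.array((180+(x+.5)/3-.5,85+(y+.5)/3-.5))
ca,sa=np.cos(p[2]),np.sin(p[2]); o=tw(p,[[.02,-.0022,0]])[0]
def loc(w): d=w-o; return np.array([ca*d[0]+sa*d[1],-sa*d[0]+ca*d[1]])*1e3
for n,u,z in [('rear+y',(337,280),.036),('rear-y',(342,436),.036),('band front+y',(390,280),.036),('band f-y',(391,436),.036),('pin+',(457,263),.038),('pin-',(455,458),.038),('step',(474,390),.022),('bay+',(62,268),.024),('bay-',(76,420),.024)]: print(n,loc(atz(c,V(*u),z)))
for th in (0,.2,.26,.32,.5):
  f=.52-th; x=5+53*np.cos(f)+10*np.sin(f); z=14+53*np.sin(f)-10*np.cos(f)
  print(th,(proj(c,tw(p,[[.02+x/1e3,-.0022+.02,.024+z/1e3]]))[0]-[180,85])*3, 'meas ~ (662,293)')
# initial band for reference in w1
c=load('w1')
for n,u in [('w1 rear+y',(286,310)),('rear-y',(290,475)),('band f+y',(341,310)),('band f-y',(344,475))]: print(n,loc(atz(c,W(*u),.036)))
```

```text
rear+y [-26.6781  21.7719]
rear-y [-26.37   -22.6846]
band front+y [-12.5273  21.8168]
band f-y [-12.6416 -22.6203]
pin+ [ 5.2377 26.831 ]
pin- [  5.2844 -28.326 ]
step [ 11.0393 -13.6022]
bay+ [-104.8624   22.4969]
bay- [-105.5515  -22.6893]
0 [663.4782 303.085 ] meas ~ (662,293)
0.2 [663.3713 293.9457] meas ~ (662,293)
0.26 [661.6823 291.2862] meas ~ (662,293)
0.32 [659.2884 288.6804] meas ~ (662,293)
0.5 [648.2318 281.2562] meas ~ (662,293)
w1 rear+y [-44.4232  21.608 ]
rear-y [-43.3704 -21.5691]
band f+y [-30.9524  22.0321]
band f-y [-29.5077 -21.1407]
```

```bash
python3 -c "
from rig import bot
print(bot.hand_in(), bot.get_state()['time'])"
```

```text
the job is handed in; nothing more can be done
the job is handed in; nothing more can be done
```

The battery is loaded in the tester, and I handed the job in about 11 s into the 34 s limit. One fingertip held the orange tail down while the other slid the dark, yellow-banded battery under the jaw. I pushed until it stalled against the end stop. I then backed off a few millimetres with the tail still pressed, and lifted clear so the clip came down on it.

**Last checks that agreed:**
- **Position:** the battery's rear top edge measured about 26.5 mm before the stop. Allowing about 1 mm because edges read slightly short in the camera, that matches the 28 mm expected when home. Under the final push, about 25 N sideways, it moved only a few tenths of a millimetre more.
- **Squareness:** the two rear corners differ by 0.3 mm over 44 mm, about 0.4°.
- **Clip:** its tilt is about 0.2 to 0.26 rad, in line with resting on the battery.
- **Surroundings:** the gripper is about 118 mm above the bay floor with no contact force. The spare, tape, green pack and large yellow pack look unmoved in the pictures; I did not compare the other objects closely.

**Checks that disagreed:**
- **Fingertip length:** my first optical estimate was 14 mm ahead of the tool point. Where the clip hit its limit showed it was about 17 mm. I pressed the tail against that limit several times before and during the push, with 20 to 47 N upward at the wrist.
- **Tester outline:** it fitted about 2 mm off sideways from the bay, so I used the bay's centre line instead.

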